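# Shut a clay head away in the drying box

## Task

Put the clay head away to dry: gently push the drawer it stands in fully home with the fingertips, and after that push the box's lid over until it lies shut, without ramming either against its stop. Do not touch, lift or topple the head, and leave the other things on the bench where they are.

Things in the scene. Friction and masses are not known exactly. Their poses are not given: they have to be found in the camera images.
- drybox: the drying box: a plain plywood box fixed to the bench, 170 mm deep (its x), 190 mm wide (its y), rim 120 mm above the bench, open at the front and on top. Origin: centre of its underside on the bench; its x axis points from its front to its back (away from the robot), y to its left, z up. It is turned up to 0.35 rad either way.
- drawer (a joint): how far the box's drawer is pulled out, m: 0 fully home, up to 0.12. The drawer slides towards the box's -x (towards the robot) with about 2 N of friction and has no latch or spring. Its front board is flat, 190 mm wide, its top edge 120 mm and its lower edge 2 mm above the bench, with no protruding handle. Behind the front board it has only a floor, 18 mm above the bench, and 45 mm high sides.
- drawer_front (a point): point on the outer (robot-side) face of the drawer's front board, in the middle of its width, 90 mm above the bench; moves with the drawer. With the drawer home it lies 97 mm in front of the box's origin (x = -0.097 in the box's frame).
- lid (a joint): opening angle of the box's lid, rad: 0 shut and flat on the rim, 1.57 upright, up to 1.9 leaning outwards. Hinged along the top of the box's left (+y) wall. The hinge is stiff: the lid stays at whatever angle it is left, about 2 to 3 N near the free edge move it.
- lid_hinge (a point): middle of the lid's hinge line, which runs along the box's x axis: 95 mm to the left (+y) of the box's origin and 120 mm above the bench
- lid_edge (a point): middle of the lid's free edge, 190 mm from the hinge line, halfway through the lid's thickness. The lid is a plain board 170 x 190 mm, its inner face 1 mm and its outer face 9 mm from the hinge plane; shut, its top face is 129 mm above the bench.
- head: small hard, dry grey clay head, 82 mm tall on a 52 mm square foot, 0.25 kg, standing loose on the drawer's floor; origin under its centre
- mug: blue-glazed cup, 72 mm wide, 85 mm tall, standing to the right of the box; origin under its centre
- jar: small amber jar with a cap, 54 mm wide, 75 mm tall, standing to the left of the box; origin under its centre
- spatula: modelling spatula 190 mm long, lying on the bench left and forward of the box; origin near its middle
- bottle: blue drinking bottle, 70 mm wide, 210 mm tall, standing on the left part of the bench; origin under its centre
- brush: brush 200 mm long, lying on the right part of the bench; origin near its middle
- mask: another, slightly larger clay head, 82 mm tall on a 60 mm square foot, standing directly on the bench at the left; origin under its centre
- tub: white plastic tub, 90 mm wide, 100 mm tall, standing at the right; origin under its centre

How it is judged:
By the outcome, as a careful person would: the job done as asked, in the order asked, and still so for the second after the job is handed in, with the robot touching nothing.
It also fails if it takes over 50 s, if anything falls off the work surface, if the arm or the gripper's body presses on something with over 40 N, if the wrist force passes 120 N, or if a joint passes its speed limit or range.

## Robot

A 6-joint arm with a two-finger parallel gripper is mounted at the origin on the work surface. World frame = base frame: x ahead of the robot, y to its left, z up, the work surface at z = 0. Lengths are in m, angles in rad, forces in N, time in s.
With the tool pointing down it reaches from about 0.325 to 0.75 m from the base axis. Payload 7.6 kg.
Tool frame: the origin (TCP) lies at the very end of the fingers, on their centre line; the grasp point (between the pads) lies 19 mm behind it; z points along the fingers, y is the line along which they close (so a half turn about z gives the same grasp; the last joint's range is limited). The gripper opens to 85 mm and grips with 20 to 120 N. Pads are 22 mm wide; open, the fingers measure 114 mm over their backs; the gripper's body (76 mm by 85 mm) begins 54 mm behind the grasp point. The pads swing forward as they close: fully open they stand 13 mm farther back than shut.
Start: joints at [-1.274, 0.052, 1.401, -0, 1.689, -0.07], TCP at [0.188, -0.49, 0.198] pointing down, gripper open.
Joint ranges: [-2.9, 2.9], [-0.91, 2.17], [0.12, 2.37], [-1.06, 4.2], [0.26, 2.73], [-2.93, 2.93]. Speed limits (rad/s): [2.57, 2.57, 3.01, 3.14, 3.14, 3.14].

## Interface

Orientations are given as a rotation vector (axis times angle).
In Python, from rig import sense, read_camera, finish_job gives the robot as it stands.
- The arm moves only by the tool drive_tool, never from a script. Its argument "rows" is a list of rows, each an object of numbers: "tx", "ty", "tz": the shift along the tool's x, y, z as a fraction of full scale; "ax", "ay", "az": the turn, a rotation vector about the tool's x, y, z as a fraction of full scale. A call has 1 to 20 rows; each row is the pose to reach, as a shift and turn from the pose commanded when the call began, along the tool's axes at that moment; what a row does not reach only later rows make up. Full scale, the value 1, is 0.1 m for a shift and pi/2 rad for a turn. A row lasts 1/8 s, in which the tool goes at most 62.5 mm and 10.7 degrees, less where a joint would pass 70% of its speed; a pose out of reach is approached as far as the arm can. A call with a number of a shift or a turn outside -1 to 1 is refused whole. A call with a gripper value outside its range is refused whole. "fingers" is the finger opening in mm, from 0 to 85.4, set as the call begins (left out, the last holds). The fingers move at their own pace and stop on an object; "grip_force" is the grip in N (left out, the last holds). Time passes only in rows, so rows that repeat a pose let the fingers close. It gives the time, the measured TCP pose, the force, the opening and the grip force at its end, in the units of the state.
- sense(): the state, without advancing time (a new reading comes with each control period).
- read_camera(name): name is "side" or "top"; returns a dict with "pixels" (480x640x3 uint8, blue, green, red), "depth" (480x640 float32, m along the optical axis (not along the pixel's ray), 0 where there is no reading), "intrinsics" (3x3 intrinsics, pixels), "dist" ([k1, k2, p1, p2, k3] as OpenCV has them; the pictures are not rectified), "T" (4x4, takes a point from camera to world coordinates). Camera axes: x right, y down, z forward; pixel columns grow to the right and rows downward; lengths in m; the calibration is good to about 2 mm. A picture is of the moment at which its call begins.
- finish_job(): hands the job in; it is judged then, once.
The state is a dict: "time_s": time; "q": joint angles; "qd": joint speeds; "tau": joint torques, N m; "ee_pos": TCP position; "ee_rot": TCP orientation; "force": force on the tool from outside, world axes, zero at the start; "ft_torque": the same for the moment, N m; "finger_gap": opening from 0.0 (shut) to 1.0 (fully open); "finger_force": force on a finger pad.
Only numpy, scipy, OpenCV 4.12 (cv2) and the standard library are available. Lean on these libraries where they do the work, as an engineer would, in place of code of your own. Each camera call takes 0.05 s, during which the arm holds its last target. There are 200 camera calls.

## Working session

There is one attempt and no reset: what is moved stays moved. The work goes in short steps, Python scripts to look and compute and a tool call to move; the robot and the scene stay as the last step left them, time stands still between calls to the robot, and variables do not carry over. Pictures are saved under pics/ and viewed, at most 10 in all, crops included, and the job is handed in when it is done.

Besides the shell and the picture viewer there is one more tool, called after "Call:" as name(argument=value, ...), one argument or row to a line, values as JSON. drive_tool: Moves the arm, as the interface text tells. Its arguments: {"type":"object","properties":{"rows":{"type":"array"},"fingers":{"type":"number"},"grip_force":{"type":"number"}},"required":["rows"]}

```bash
mkdir -p pics; cat > h.py <<'E'
import numpy as np,cv2
from rig import sense,read_camera,finish_job
from scipy.spatial.transform import Rotation as R
def cloud(c):
    h,w=c["depth"].shape
    uv=np.stack(np.meshgrid(np.arange(w),np.arange(h)),-1).reshape(-1,1,2).astype(np.float64)
    n=cv2.undistortPoints(uv,c["intrinsics"],c["dist"]).reshape(h,w,2)
    d=c["depth"][...,None]
    P=np.concatenate([n*d,d],-1)@c["T"][:3,:3].T+c["T"][:3,3]
    P[c["depth"]==0]=np.nan
    return P
E
python3 - <<'E'
from h import *
s=sense();print({k:np.round(v,3) for k,v in s.items()})
for n in("side","top"):
    c=read_camera(n);cv2.imwrite(f"pics/{n}0.png",c["pixels"]);np.savez(f"{n}0.npz",**c);print(n,np.round(c["T"],3).tolist(),c["intrinsics"][0])
E
```

```text
{'time_s': np.float64(0.0), 'q': array([-1.274,  0.053,  1.402, -0.   ,  1.689, -0.07 ]), 'qd': array([ 0.001,  0.   , -0.001, -0.001,  0.002,  0.   ]), 'tau': array([ 2.0000e-03, -3.8168e+01, -3.6018e+01,  0.0000e+00,  6.0000e-03,
       -0.0000e+00]), 'ee_pos': array([ 0.188, -0.49 ,  0.197]), 'ee_rot': array([-3.087, -0.573,  0.   ]), 'force': array([-0.782,  0.35 , -0.163]), 'ft_torque': array([0.01 , 0.059, 0.005]), 'finger_force': np.float64(0.0), 'finger_gap': np.float64(0.997)}
side [[0.863, 0.42, -0.282, 0.893], [0.506, -0.717, 0.48, -0.603], [-0.0, -0.556, -0.831, 1.054], [0.0, 0.0, 0.0, 1.0]] [440.81332794   0.         321.00835806]
top [[0.014, -0.983, 0.182, 0.356], [-1.0, -0.014, 0.002, -0.045], [0.001, -0.182, -0.983, 1.321], [0.0, 0.0, 0.0, 1.0]] [491.06179674   0.         327.58731731]
```

View pics/side0.png

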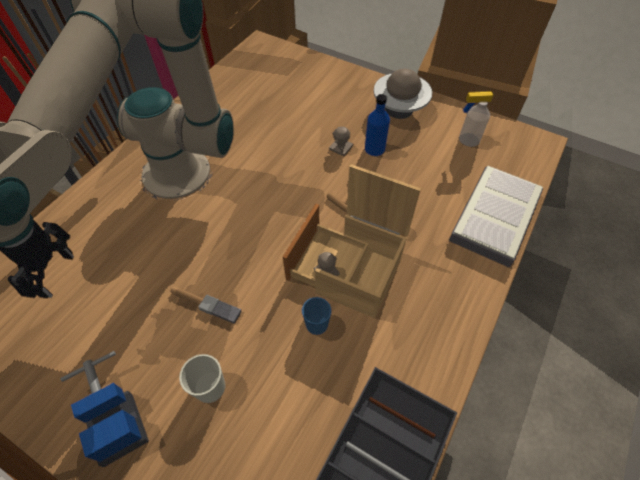

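View pics/top0.png

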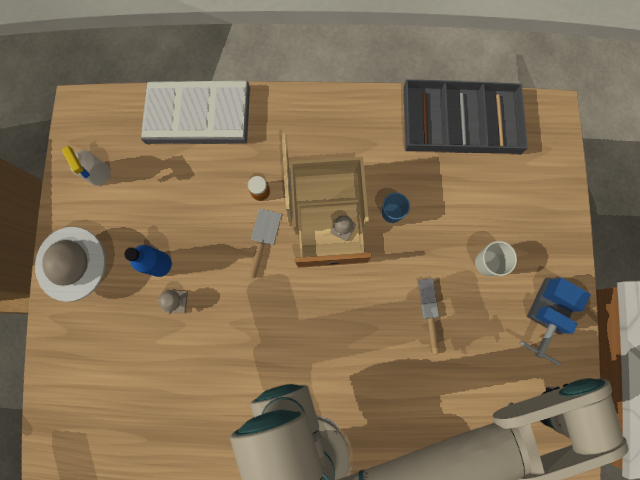

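The side view shows the box at about (360,260), with the drawer's red front board at (303,245), the head in the drawer at (327,262), the upright lid at (382,205) and the mug at (317,315). In the top view the drawer front runs from (297,262) to (368,257), the box spans (293–365,160–225), the lid is edge-on at (286,175), the jar is at (258,187) and the mug at (396,207).

```bash
cat >> h.py <<'E'
def measure(tag,t,s,v=True):
    P=cloud(t);Q=cloud(s)
    A=P[100:290,240:420].reshape(-1,3)
    out={}
    for nm,pts,img in(("top",P,t["pixels"]),("side",Q,s["pixels"])):
        hsv=cv2.cvtColor(img,cv2.COLOR_BGR2HSV).astype(int)
        near=(abs(pts[...,0]-.5)<.3)&(abs(pts[...,1]-.03)<.22)
        red=near&((hsv[...,0]<12))&(hsv[...,1]>110)&(pts[...,2]>.015)
        # drawer top edge
        te=red&(pts[...,2]>.11)&(pts[...,2]<.128)
        e=pts[te]; print(nm,"red",red.sum(),"top edge",len(e))
        if len(e)>20:
            m=np.median(e,0);i=np.linalg.svd(e-m,full_matrices=False)[2][0]
            i*=np.sign(i[1]);l=(e-m)@i
            print("  ctr",np.round(m+i*(np.percentile(l,1)+np.percentile(l,99))/2,4),"yaw",round(-np.arctan2(i[0],i[1]),4),"len",round(np.ptp(np.percentile(l,[1,99])),3))
        rim=near&~red&(abs(pts[...,2]-.12)<.006)
        r=pts[rim]
        if len(r)>20:
            b=cv2.minAreaRect((r[:,:2]*1000).astype(np.float32));print("  rim",len(r),b,np.round(r.min(0),3),np.round(r.max(0),3))
        lid=near&(pts[...,2]>.135)&(pts[...,2]<.36)&(abs(pts[...,1]-.08)<.2)
        p=pts[lid]
        if len(p)>20:
            m=np.median(p,0);q=p[np.linalg.norm(p-m,axis=1)<.2]
            n=np.linalg.svd(q-q.mean(0),full_matrices=False)[2][2]
            print("  lid",len(q),"c",np.round(q.mean(0),4),"n",np.round(n,3),np.round(np.percentile(q,[1,99],axis=0),3).tolist())
E
python3 - <<'E'
from h import *
t=dict(np.load("top0.npz"));s=dict(np.load("side0.npz"))
measure(0,t,s)
P=cloud(t)
for u,v in[(334,260),(300,263),(367,258),(362,190),(328,162),(343,222),(286,175),(396,207),(258,187),(265,240)]:print((u,v),np.round(P[v,u],3))
Q=cloud(s)
for u,v in[(303,245),(327,258),(350,170),(418,188),(408,235),(348,219),(382,205)]:print((u,v),np.round(Q[v,u],3))
E
```

```text
top red 0 top edge 0
  rim 1081 ((637.8281860351562, -42.49054718017578), (263.32598876953125, 198.3424835205078), 4.726118087768555) [ 0.5   -0.152  0.114] [0.776 0.058 0.126]
  lid 445 c [0.6629 0.0488 0.2794] n [ 0.078 -0.997 -0.018] [[0.59, 0.04, 0.142], [0.756, 0.059, 0.314]]
side red 30 top edge 2
  rim 1150 ((638.014404296875, -45.76116943359375), (262.5901794433594, 197.6155242919922), 4.821098804473877) [ 0.502 -0.154  0.114] [0.776 0.062 0.126]
  lid 3220 c [0.6772 0.0478 0.2337] n [ 0.079 -0.996 -0.037] [[0.594, 0.038, 0.137], [0.758, 0.057, 0.312]]
(334, 260) [ 0.507 -0.06   0.112]
(300, 263) [0.501 0.025 0.095]
(367, 258) [ 0.515 -0.143  0.103]
(362, 190) [ 0.688 -0.129  0.112]
(328, 162) [ 0.762 -0.042  0.11 ]
(343, 222) [ 0.607 -0.082  0.098]
(286, 175) [0.664 0.047 0.31 ]
(396, 207) [ 0.669 -0.23   0.008]
(258, 187) [0.703 0.142 0.073]
(265, 240) [ 0.574  0.128 -0.003]
(303, 245) [ 0.521 -0.065  0.062]
(327, 258) [ 0.609 -0.088  0.1  ]
(350, 170) [0.594 0.039 0.298]
(418, 188) [0.755 0.055 0.312]
(408, 235) [ 0.743  0.152 -0.   ]
(348, 219) [0.6   0.037 0.114]
(382, 205) [0.682 0.05  0.212]
```

Call:
drive_tool(
  rows=[
    {"tx": 0.25,"ty": -0.18,"az": 0.05},
    {"tx": 0.6,"ty": -0.43,"az": 0.11},
    {"tx": 1,"ty": -0.72,"az": 0.183},
    {"tx": 1,"ty": -0.72,"az": 0.183},
    {"tx": 1,"ty": -0.72,"az": 0.183},
  ],
  fingers=0,
)

```text
validation failed for argument at $.ro...
```

Call:
drive_tool(
  rows=[
    {"tx": 0.25,"ty": -0.33},
    {"tx": 0.5,"ty": -0.66},
    {"tx": 0.76,"ty": -0.99},
    {"tx": 0.76,"ty": -0.99},
  ],
)

```text
validation failed for argument at $.ro...
```

Call:
drive_tool(
  rows=[
    {"tx": 0.25,"ty": -0.33},
    {"tx": 0.5,"ty": -0.66},
    {"tx": 0.76,"ty": -0.99},
    {"tx": 0.76,"ty": -0.99},
  ],
)

```text
validation failed for argument at $.ro...
```

Call:
drive_tool(
  rows=[
    {"tx": 0.25,"ty": -0.33},
    {"tx": 0.5,"ty": -0.66},
    {"tx": 0.76,"ty": -0.99},
    {"tx": 0.76,"ty": -0.99},
    {"tx": 0.76,"ty": -0.99},
  ],
)

```text
validation failed for argument at $.ro...
```

Call:
drive_tool(
  rows=[
    {"tx": 0.25,"ty": -0.18,"tz": 0,"ax": 0,"ay": 0,"az": 0.05},
    {"tx": 0.6,"ty": -0.43,"tz": 0,"ax": 0,"ay": 0,"az": 0.11},
    {"tx": 1,"ty": -0.72,"tz": 0,"ax": 0,"ay": 0,"az": 0.183},
    {"tx": 1,"ty": -0.72,"tz": 0,"ax": 0,"ay": 0,"az": 0.183},
    {"tx": 1,"ty": -0.72,"tz": 0,"ax": 0,"ay": 0,"az": 0.183},
  ],
  fingers=0,
)

```text
time_s: 0.72
ee_pos: [0.2557, -0.3872, 0.1982]
ee_rot: [3.139, 0.126, -0.001]
force: [0.1, -0.4, -0.1]
finger_gap: 0.004
finger_force: 0.0
```

Call:
drive_tool(
  rows=[
    {"tx": 0.25,"ty": -0.33,"tz": 0,"ax": 0,"ay": 0,"az": 0},
    {"tx": 0.5,"ty": -0.66,"tz": 0,"ax": 0,"ay": 0,"az": 0},
    {"tx": 0.76,"ty": -0.99,"tz": 0,"ax": 0,"ay": 0,"az": 0},
  ],
)

```text
time_s: 1.1
ee_pos: [0.3238, -0.2823, 0.1981]
ee_rot: [-3.139, -0.122, 0.001]
force: [0.4, -0.0, 0.6]
finger_gap: -0.002
finger_force: 0.0
```

Call:
drive_tool(
  rows=[
    {"tx": 0.25,"ty": -0.33,"tz": 0,"ax": 0,"ay": 0,"az": 0},
    {"tx": 0.5,"ty": -0.66,"tz": 0,"ax": 0,"ay": 0,"az": 0},
    {"tx": 0.76,"ty": -0.99,"tz": 0,"ax": 0,"ay": 0,"az": 0},
  ],
)

```text
time_s: 1.48
ee_pos: [0.3921, -0.1775, 0.1981]
ee_rot: [3.139, 0.123, -0.001]
force: [1.2, -1.0, 0.6]
finger_gap: 0.0
finger_force: 0.0
```

Call:
drive_tool(
  rows=[
    {"tx": 0.25,"ty": -0.33,"tz": 0,"ax": 0,"ay": 0,"az": 0},
    {"tx": 0.5,"ty": -0.66,"tz": 0,"ax": 0,"ay": 0,"az": 0},
    {"tx": 0.76,"ty": -0.99,"tz": 0,"ax": 0,"ay": 0,"az": 0},
    {"tx": 0.76,"ty": -0.99,"tz": 0,"ax": 0,"ay": 0,"az": 0},
    {"tx": 0.76,"ty": -0.99,"tz": 0,"ax": 0,"ay": 0,"az": 0},
  ],
)

```text
time_s: 2.1
ee_pos: [0.4594, -0.0739, 0.198]
ee_rot: [3.139, 0.124, -0.001]
force: [0.0, 0.5, 0.5]
finger_gap: 0.001
finger_force: 0.0
```

Call:
drive_tool(
  rows=[
    {"tx": 0,"ty": 0,"tz": 0.35,"ax": 0,"ay": 0,"az": 0},
    {"tx": 0,"ty": 0,"tz": 0.7,"ax": 0,"ay": 0,"az": 0},
    {"tx": 0,"ty": 0,"tz": 1.0,"ax": 0,"ay": 0,"az": 0},
    {"tx": 0,"ty": 0,"tz": 1.0,"ax": 0,"ay": 0,"az": 0},
    {"tx": 0,"ty": 0,"tz": 1.0,"ax": 0,"ay": 0,"az": 0},
  ],
)

```text
time_s: 2.72
ee_pos: [0.4601, -0.0738, 0.0998]
ee_rot: [3.138, 0.123, 0.003]
force: [1.0, 0.5, 0.3]
finger_gap: -0.004
finger_force: 0.0
```

Call:
drive_tool(
  rows=[
    {"tx": 0.05,"ty": 0,"tz": 0,"ax": 0,"ay": 0,"az": 0},
    {"tx": 0.1,"ty": 0,"tz": 0,"ax": 0,"ay": 0,"az": 0},
    {"tx": 0.15,"ty": 0,"tz": 0,"ax": 0,"ay": 0,"az": 0},
    {"tx": 0.2,"ty": 0,"tz": 0,"ax": 0,"ay": 0,"az": 0},
    {"tx": 0.24,"ty": 0,"tz": 0,"ax": 0,"ay": 0,"az": 0},
    {"tx": 0.27,"ty": 0,"tz": 0,"ax": 0,"ay": 0,"az": 0},
    {"tx": 0.3,"ty": 0,"tz": 0,"ax": 0,"ay": 0,"az": 0},
    {"tx": 0.32,"ty": 0,"tz": 0,"ax": 0,"ay": 0,"az": 0},
    {"tx": 0.34,"ty": 0,"tz": 0,"ax": 0,"ay": 0,"az": 0},
    {"tx": 0.36,"ty": 0,"tz": 0,"ax": 0,"ay": 0,"az": 0},
    {"tx": 0.38,"ty": 0,"tz": 0,"ax": 0,"ay": 0,"az": 0},
    {"tx": 0.4,"ty": 0,"tz": 0,"ax": 0,"ay": 0,"az": 0},
  ],
)

```text
time_s: 4.22
ee_pos: [0.4996, -0.0697, 0.0983]
ee_rot: [3.139, 0.125, 0.0]
force: [0.2, -0.6, -0.0]
finger_gap: 0.0
finger_force: 0.0
```

Call:
drive_tool(
  rows=[
    {"tx": 0.02,"ty": 0,"tz": 0,"ax": 0,"ay": 0,"az": 0},
    {"tx": 0.04,"ty": 0,"tz": 0,"ax": 0,"ay": 0,"az": 0},
    {"tx": 0.06,"ty": 0,"tz": 0,"ax": 0,"ay": 0,"az": 0},
    {"tx": 0.08,"ty": 0,"tz": 0,"ax": 0,"ay": 0,"az": 0},
    {"tx": 0.1,"ty": 0,"tz": 0,"ax": 0,"ay": 0,"az": 0},
    {"tx": 0.12,"ty": 0,"tz": 0,"ax": 0,"ay": 0,"az": 0},
    {"tx": 0.14,"ty": 0,"tz": 0,"ax": 0,"ay": 0,"az": 0},
    {"tx": 0.16,"ty": 0,"tz": 0,"ax": 0,"ay": 0,"az": 0},
  ],
)

```text
time_s: 5.22
ee_pos: [0.5155, -0.0684, 0.0983]
ee_rot: [3.139, 0.125, 0.0]
force: [0.3, 0.1, -0.1]
finger_gap: 0.0
finger_force: 0.0
```

```bash
python3 - <<'E'
from h import *
c=read_camera("side");cv2.imwrite("pics/side1.png",cv2.resize(c["pixels"][130:350,230:450],None,fx=2.5,fy=2.5))
s=sense();print(s["ee_pos"],s["force"])
E
```

```text
[ 0.51568673 -0.06842589  0.09830061] [ 0.18688157  0.4072283  -0.03451834]
```

View pics/side1.png

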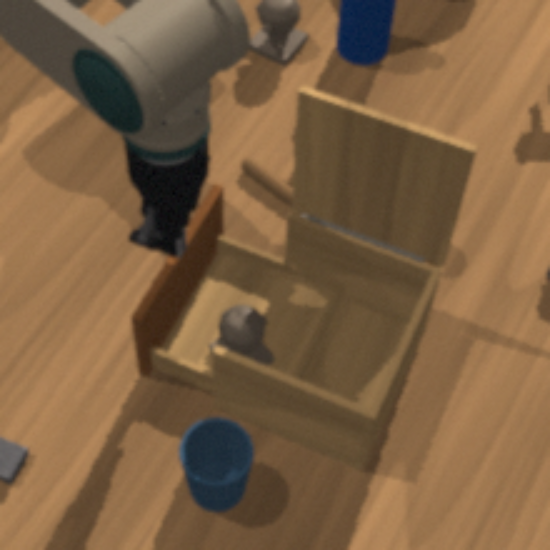

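The side crop shows the closed fingers at about (160,240), just outside the drawer's front board. The head stands at (240,330) and the lid is still upright. I'll measure whether the drawer has moved.

```bash
cat >> h.py <<'E'
X=np.array([.9968,.0795]);Y=np.array([-.0795,.9968]);O=np.array([.684,-.040])
def box(P): # world -> box frame
    d=P[...,:2]-O; return np.stack([d@X,d@Y,P[...,2]],-1)
def front(c):
    B=box(cloud(c)); m=(B[...,0]>-.2)&(B[...,0]<-.086)&(B[...,1]<-.03)&(B[...,1]>-.09)&(abs(B[...,2]-.117)<.006)
    b=B[m]; return (len(b),np.round(np.percentile(b[:,0],[2,50,98]),4)) if len(b) else None
def lidang(c):
    B=box(cloud(c)); m=(abs(B[...,0])<.08)&(B[...,1]>-.1)&(B[...,1]<.13)&(B[...,2]>.135)&(B[...,2]<.33)
    b=B[m]; n=np.linalg.svd(b-b.mean(0),full_matrices=False)[2][2]; return len(b),np.round(n,3),np.round(b.mean(0),4)
E
python3 - <<'E'
from h import *
for n in("top","side"):
    c0=dict(np.load(n+"0.npz"));c=read_camera(n)
    print(n,front(c0),front(c))
print(box(np.array([.5157,-.0684,.098])))
E
```

```text
top (112, array([-0.1772, -0.1715, -0.1655])) None
side (112, array([-0.1763, -0.1681, -0.1631])) (103, array([-0.1757, -0.1679, -0.1636]))
[-0.17001924 -0.01492927  0.098     ]
```

```bash
python3 - <<'E'
from h import *
c=read_camera("side");s=sense();print(s["ee_pos"],s["force"])
Ti=np.linalg.inv(c["T"])
def proj(p): return cv2.projectPoints(np.array([p],float),cv2.Rodrigues(Ti[:3,:3])[0],Ti[:3,3],c["intrinsics"],c["dist"])[0].ravel()
print("tcp px",proj(s["ee_pos"]))
B=box(cloud(c));hsv=cv2.cvtColor(c["pixels"],cv2.COLOR_BGR2HSV)
dark=(c["pixels"].max(-1)<70)&(B[...,2]>.08)&(B[...,2]<.2)&(abs(B[...,0]+.17)<.08)&(abs(B[...,1])<.1)
v,u=np.where(dark);p=B[dark];print(len(p))
for a in range(80,200,10):
    q=p[(p[:,2]*1000>=a)&(p[:,2]*1000<a+10)]
    if len(q):print(a,len(q),np.round(q.min(0),3),np.round(q.max(0),3))
im=c["pixels"].copy();x,y=proj(s["ee_pos"]).round().astype(int);cv2.circle(im,(x,y),1,(0,0,255),-1)
cv2.imwrite("pics/side2.png",cv2.resize(im[170:270,250:370],None,fx=6,fy=6,interpolation=cv2.INTER_NEAREST))
E
```

```text
[ 0.51540405 -0.06843701  0.09825611] [-1.00998113 -0.76395263 -0.33904739]
tcp px [300.00936433 237.37728518]
400
80 76 [-0.166 -0.098  0.08 ] [-0.09   0.074  0.09 ]
90 68 [-0.166 -0.1    0.09 ] [-0.163  0.075  0.1  ]
100 73 [-0.166 -0.098  0.1  ] [-0.163  0.076  0.11 ]
110 54 [-0.166 -0.098  0.11 ] [-0.163  0.073  0.12 ]
120 5 [-0.164 -0.097  0.12 ] [-0.163  0.004  0.123]
130 2 [-0.159 -0.017  0.136] [-0.158 -0.013  0.137]
140 13 [-0.171 -0.027  0.141] [-0.157 -0.014  0.149]
150 13 [-0.167 -0.03   0.15 ] [-0.157 -0.016  0.159]
160 9 [-0.163 -0.03   0.16 ] [-0.157 -0.014  0.168]
170 11 [-0.163 -0.029  0.171] [-0.157 -0.011  0.18 ]
180 40 [-0.179 -0.049  0.18 ] [-0.156  0.011  0.19 ]
190 36 [-0.178 -0.058  0.19 ] [-0.152  0.017  0.2  ]
```

View pics/side2.png

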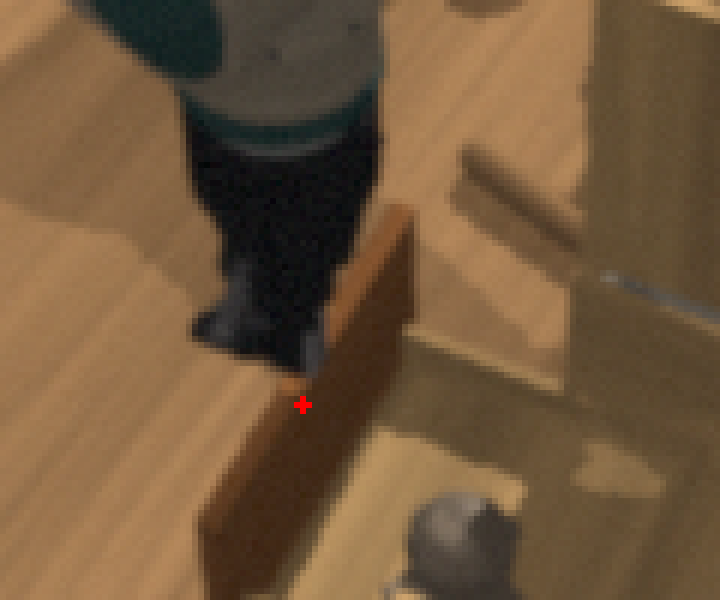

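The side zoom shows the fingertips ending at about (310,370), right at the board's top edge. The TCP projects lower, at (303,403), so the tips may be higher than I assumed. I'll back off and measure them in the clear.

Call:
drive_tool(
  rows=[
    {"tx": -0.15,"ty": 0,"tz": 0,"ax": 0,"ay": 0,"az": 0},
    {"tx": -0.4,"ty": 0,"tz": 0,"ax": 0,"ay": 0,"az": 0},
    {"tx": -0.65,"ty": 0,"tz": 0,"ax": 0,"ay": 0,"az": 0},
    {"tx": -0.8,"ty": 0,"tz": 0,"ax": 0,"ay": 0,"az": 0},
    {"tx": -0.8,"ty": 0,"tz": 0,"ax": 0,"ay": 0,"az": 0},
  ],
)

```text
time_s: 6.05
ee_pos: [0.4353, -0.0749, 0.0985]
ee_rot: [3.139, 0.124, 0.001]
force: [0.3, 0.1, -0.2]
finger_gap: -0.001
finger_force: 0.0
```

```bash
python3 - <<'E'
from h import *
c=read_camera("side");s=sense();print(s["ee_pos"],s["finger_gap"])
print(front(c),front(read_camera("top")))
W=cloud(c)-s["ee_pos"]
r=R.from_rotvec(s["ee_rot"]).as_matrix();W=W@r
m=(abs(W[...,0])<.08)&(abs(W[...,1])<.08)&(W[...,2]<.06)&(W[...,2]>-.12)
p=W[m];print(len(p))
for a in range(-110,60,10):
    q=p[(p[:,2]*1000>=a)&(p[:,2]*1000<a+10)]
    if len(q):print(a,len(q),np.round(q.min(0),3),np.round(q.max(0),3))
Ti=np.linalg.inv(c["T"])
x,y=cv2.projectPoints(s["ee_pos"][None],cv2.Rodrigues(Ti[:3,:3])[0],Ti[:3,3],c["intrinsics"],c["dist"])[0].ravel().round().astype(int)
im=c["pixels"].copy();cv2.circle(im,(x,y),1,(0,0,255),-1)
cv2.imwrite("pics/side3.png",cv2.resize(im[y-70:y+40,x-60:x+80],None,fx=5,fy=5,interpolation=cv2.INTER_NEAREST))
E
```

```text
[ 0.4358733  -0.07485681  0.09857781] -0.002215914500769187
(102, array([-0.1757, -0.1682, -0.1631])) (92, array([-0.1772, -0.1699, -0.1651]))
388
-110 52 [ 0.009 -0.046 -0.11 ] [ 0.018  0.053 -0.1  ]
-100 48 [-0.012 -0.043 -0.1  ] [ 0.017  0.045 -0.09 ]
-90 59 [-0.011 -0.033 -0.09 ] [ 0.014  0.034 -0.08 ]
-80 13 [ 0.006 -0.011 -0.079] [ 0.014  0.014 -0.071]
-70 16 [ 0.006 -0.006 -0.069] [ 0.013  0.014 -0.06 ]
-60 15 [ 0.004 -0.004 -0.059] [ 0.012  0.015 -0.05 ]
-50 22 [-0.007 -0.005 -0.05 ] [ 0.012  0.015 -0.04 ]
-40 5 [ 0.007 -0.005 -0.039] [ 0.012  0.008 -0.037]
-30 97 [ 0.074 -0.077 -0.026] [ 0.08   0.078 -0.02 ]
-20 14 [ 0.073 -0.079 -0.02 ] [ 0.08   0.07  -0.017]
```

View pics/side3.png

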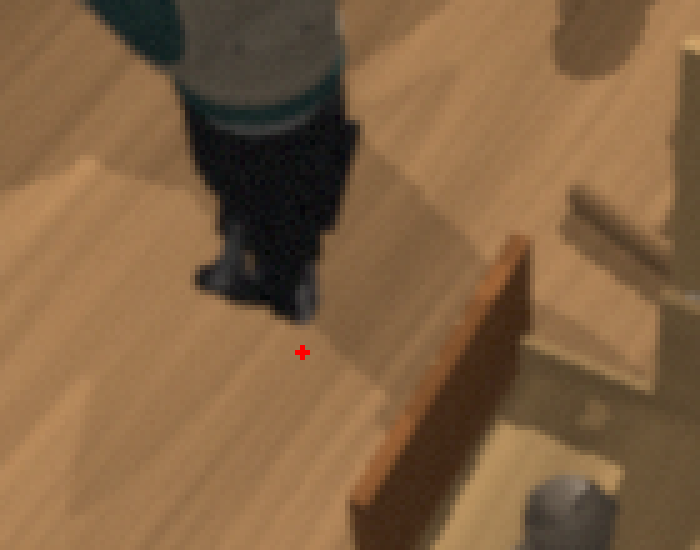

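The side zoom with the tool clear of the drawer shows the tips ending at about (300,320), while the reported TCP projects to (302,352). Depth agrees: the real tips end about 37 mm behind the reported TCP. That explains why the fingers passed above the board without touching it. The drawer hasn't moved (front face at -0.177 in the box frame). I'll allow for this offset and go 45 mm lower.

Call:
drive_tool(
  rows=[
    {"tx": 0,"ty": 0,"tz": 0.2,"ax": 0,"ay": 0,"az": 0},
    {"tx": 0.1,"ty": 0,"tz": 0.45,"ax": 0,"ay": 0,"az": 0},
    {"tx": 0.25,"ty": 0,"tz": 0.45,"ax": 0,"ay": 0,"az": 0},
    {"tx": 0.4,"ty": 0,"tz": 0.45,"ax": 0,"ay": 0,"az": 0},
    {"tx": 0.48,"ty": 0,"tz": 0.45,"ax": 0,"ay": 0,"az": 0},
    {"tx": 0.52,"ty": 0,"tz": 0.45,"ax": 0,"ay": 0,"az": 0},
    {"tx": 0.55,"ty": 0,"tz": 0.45,"ax": 0,"ay": 0,"az": 0},
    {"tx": 0.57,"ty": 0,"tz": 0.45,"ax": 0,"ay": 0,"az": 0},
    {"tx": 0.59,"ty": 0,"tz": 0.45,"ax": 0,"ay": 0,"az": 0},
    {"tx": 0.61,"ty": 0,"tz": 0.45,"ax": 0,"ay": 0,"az": 0},
    {"tx": 0.63,"ty": 0,"tz": 0.45,"ax": 0,"ay": 0,"az": 0},
    {"tx": 0.65,"ty": 0,"tz": 0.45,"ax": 0,"ay": 0,"az": 0},
    {"tx": 0.67,"ty": 0,"tz": 0.45,"ax": 0,"ay": 0,"az": 0},
    {"tx": 0.69,"ty": 0,"tz": 0.45,"ax": 0,"ay": 0,"az": 0},
    {"tx": 0.71,"ty": 0,"tz": 0.45,"ax": 0,"ay": 0,"az": 0},
    {"tx": 0.73,"ty": 0,"tz": 0.45,"ax": 0,"ay": 0,"az": 0},
    {"tx": 0.75,"ty": 0,"tz": 0.45,"ax": 0,"ay": 0,"az": 0},
  ],
)

```text
time_s: 8.28
ee_pos: [0.5105, -0.0688, 0.0533]
ee_rot: [3.139, 0.125, -0.0]
force: [-2.2, -0.5, 0.6]
finger_gap: -0.001
finger_force: 1.0
```

```bash
python3 - <<'E'
from h import *
s=sense();print(box(s["ee_pos"]),s["force"],front(read_camera("side")))
E
```

```text
[-0.17521693 -0.01494861  0.05326999] [-2.17685114 -0.47562389  0.63352078] (104, array([-0.1623, -0.1554, -0.1504]))
```

The drawer is moving now, with about 2 N on the tool and the front 13 mm ahead of the TCP. I need roughly 65 mm more.

Call:
drive_tool(
  rows=[
    {"tx": 0.02,"ty": 0,"tz": 0,"ax": 0,"ay": 0,"az": 0},
    {"tx": 0.05,"ty": 0,"tz": 0,"ax": 0,"ay": 0,"az": 0},
    {"tx": 0.08,"ty": 0,"tz": 0,"ax": 0,"ay": 0,"az": 0},
    {"tx": 0.11,"ty": 0,"tz": 0,"ax": 0,"ay": 0,"az": 0},
    {"tx": 0.14,"ty": 0,"tz": 0,"ax": 0,"ay": 0,"az": 0},
    {"tx": 0.17,"ty": 0,"tz": 0,"ax": 0,"ay": 0,"az": 0},
    {"tx": 0.2,"ty": 0,"tz": 0,"ax": 0,"ay": 0,"az": 0},
    {"tx": 0.23,"ty": 0,"tz": 0,"ax": 0,"ay": 0,"az": 0},
    {"tx": 0.26,"ty": 0,"tz": 0,"ax": 0,"ay": 0,"az": 0},
    {"tx": 0.29,"ty": 0,"tz": 0,"ax": 0,"ay": 0,"az": 0},
    {"tx": 0.32,"ty": 0,"tz": 0,"ax": 0,"ay": 0,"az": 0},
    {"tx": 0.35,"ty": 0,"tz": 0,"ax": 0,"ay": 0,"az": 0},
    {"tx": 0.38,"ty": 0,"tz": 0,"ax": 0,"ay": 0,"az": 0},
    {"tx": 0.41,"ty": 0,"tz": 0,"ax": 0,"ay": 0,"az": 0},
    {"tx": 0.44,"ty": 0,"tz": 0,"ax": 0,"ay": 0,"az": 0},
    {"tx": 0.47,"ty": 0,"tz": 0,"ax": 0,"ay": 0,"az": 0},
    {"tx": 0.5,"ty": 0,"tz": 0,"ax": 0,"ay": 0,"az": 0},
    {"tx": 0.52,"ty": 0,"tz": 0,"ax": 0,"ay": 0,"az": 0},
    {"tx": 0.54,"ty": 0,"tz": 0,"ax": 0,"ay": 0,"az": 0},
    {"tx": 0.55,"ty": 0,"tz": 0,"ax": 0,"ay": 0,"az": 0},
  ],
)

```text
time_s: 10.82
ee_pos: [0.5654, -0.0645, 0.0533]
ee_rot: [3.139, 0.124, 0.0]
force: [-2.7, 1.4, -1.2]
finger_gap: -0.003
finger_force: 1.0
```

```bash
python3 - <<'E'
from h import *
s=sense();print(box(s["ee_pos"]),s["force"],front(read_camera("side")))
E
```

```text
[-0.12021346 -0.01501158  0.05329357] [-2.71523377  1.39220337 -1.23883576] (109, array([-0.1079, -0.1008, -0.0957]))
```

About 10 mm remains. I'll go slowly, 1 mm per row, and check the force.

Call:
drive_tool(
  rows=[
    {"tx": 0.01,"ty": 0,"tz": 0,"ax": 0,"ay": 0,"az": 0},
    {"tx": 0.02,"ty": 0,"tz": 0,"ax": 0,"ay": 0,"az": 0},
    {"tx": 0.03,"ty": 0,"tz": 0,"ax": 0,"ay": 0,"az": 0},
    {"tx": 0.04,"ty": 0,"tz": 0,"ax": 0,"ay": 0,"az": 0},
    {"tx": 0.05,"ty": 0,"tz": 0,"ax": 0,"ay": 0,"az": 0},
    {"tx": 0.06,"ty": 0,"tz": 0,"ax": 0,"ay": 0,"az": 0},
    {"tx": 0.07,"ty": 0,"tz": 0,"ax": 0,"ay": 0,"az": 0},
  ],
)

```text
time_s: 11.75
ee_pos: [0.5723, -0.064, 0.0533]
ee_rot: [3.139, 0.125, 0.0]
force: [-1.7, -0.8, 0.4]
finger_gap: 0.0
finger_force: 1.0
```

Call:
drive_tool(
  rows=[
    {"tx": 0.005,"ty": 0,"tz": 0,"ax": 0,"ay": 0,"az": 0},
    {"tx": 0.01,"ty": 0,"tz": 0,"ax": 0,"ay": 0,"az": 0},
  ],
)

```text
time_s: 12.0
ee_pos: [0.5733, -0.0639, 0.0533]
ee_rot: [3.139, 0.125, 0.0]
force: [-1.3, -0.3, 0.4]
finger_gap: -0.001
finger_force: 1.0
```

Call:
drive_tool(
  rows=[
    {"tx": 0.005,"ty": 0,"tz": 0,"ax": 0,"ay": 0,"az": 0},
    {"tx": 0.01,"ty": 0,"tz": 0,"ax": 0,"ay": 0,"az": 0},
  ],
)

```text
time_s: 12.25
ee_pos: [0.5743, -0.0638, 0.0533]
ee_rot: [3.139, 0.125, 0.0]
force: [-1.6, -0.5, -0.3]
finger_gap: 0.002
finger_force: 1.0
```

Call:
drive_tool(
  rows=[
    {"tx": 0.005,"ty": 0,"tz": 0,"ax": 0,"ay": 0,"az": 0},
    {"tx": 0.01,"ty": 0,"tz": 0,"ax": 0,"ay": 0,"az": 0},
  ],
)

```text
time_s: 12.5
ee_pos: [0.5753, -0.0637, 0.0533]
ee_rot: [3.139, 0.125, 0.0]
force: [-2.8, -0.2, 0.5]
finger_gap: 0.003
finger_force: 1.0
```

Call:
drive_tool(
  rows=[
    {"tx": 0.005,"ty": 0,"tz": 0,"ax": 0,"ay": 0,"az": 0},
    {"tx": 0.01,"ty": 0,"tz": 0,"ax": 0,"ay": 0,"az": 0},
  ],
)

```text
time_s: 12.75
ee_pos: [0.5763, -0.0637, 0.0533]
ee_rot: [3.139, 0.125, 0.0]
force: [-2.3, 0.4, -0.8]
finger_gap: 0.002
finger_force: 1.0
```

Call:
drive_tool(
  rows=[
    {"tx": 0.005,"ty": 0,"tz": 0,"ax": 0,"ay": 0,"az": 0},
    {"tx": 0.005,"ty": 0,"tz": 0,"ax": 0,"ay": 0,"az": 0},
  ],
)

```text
time_s: 13.0
ee_pos: [0.5763, -0.0636, 0.0533]
ee_rot: [3.139, 0.124, -0.002]
force: [-5.2, -0.1, 2.3]
finger_gap: -0.003
finger_force: 2.6
```

Call:
drive_tool(
  rows=[
    {"tx": 0.005,"ty": 0,"tz": 0,"ax": 0,"ay": 0,"az": 0},
    {"tx": 0.005,"ty": 0,"tz": 0,"ax": 0,"ay": 0,"az": 0},
  ],
)

```text
time_s: 13.25
ee_pos: [0.5762, -0.0636, 0.0533]
ee_rot: [3.139, 0.124, -0.004]
force: [-8.3, -0.6, 4.2]
finger_gap: -0.001
finger_force: 4.2
```

```bash
python3 - <<'E'
from h import *
s=sense();print(box(s["ee_pos"]),s["force"],front(read_camera("side")))
E
```

```text
[-0.10930727 -0.01498969  0.05331202] [-8.33594987 -0.60302795  4.23759381] (79, array([-0.0969, -0.0916, -0.0862]))
```

The drawer is home: the front reads -0.0969 in the box frame and the stop was met gently, at about 8 N. I'll back off and go over to the lid's outer side.

Call:
drive_tool(
  rows=[
    {"tx": -0.02,"ty": 0,"tz": 0,"ax": 0,"ay": 0,"az": 0},
    {"tx": -0.15,"ty": 0,"tz": 0,"ax": 0,"ay": 0,"az": 0},
    {"tx": -0.4,"ty": 0,"tz": 0,"ax": 0,"ay": 0,"az": 0},
    {"tx": -0.6,"ty": 0,"tz": 0,"ax": 0,"ay": 0,"az": 0},
    {"tx": -0.6,"ty": 0,"tz": 0,"ax": 0,"ay": 0,"az": 0},
  ],
)

```text
time_s: 13.92
ee_pos: [0.5173, -0.0684, 0.0537]
ee_rot: [3.139, 0.124, 0.002]
force: [0.3, -0.7, -0.2]
finger_gap: -0.001
finger_force: 0.0
```

Call:
drive_tool(
  rows=[
    {"tx": 0,"ty": 0,"tz": -0.3,"ax": 0,"ay": 0,"az": 0},
    {"tx": 0,"ty": 0,"tz": -0.65,"ax": 0,"ay": 0,"az": 0},
    {"tx": 0,"ty": 0,"tz": -1,"ax": 0,"ay": 0,"az": 0},
  ],
)

```text
time_s: 14.3
ee_pos: [0.5184, -0.0682, 0.1547]
ee_rot: [3.139, 0.125, 0.002]
force: [0.5, 0.1, -0.1]
finger_gap: -0.001
finger_force: 0.0
```

Call:
drive_tool(
  rows=[
    {"tx": 0,"ty": 0,"tz": -0.35,"ax": 0,"ay": 0,"az": 0},
    {"tx": 0,"ty": 0,"tz": -0.7,"ax": 0,"ay": 0,"az": 0},
    {"tx": 0,"ty": 0,"tz": -1,"ax": 0,"ay": 0,"az": 0},
  ],
)

```text
time_s: 14.68
ee_pos: [0.5185, -0.0682, 0.2552]
ee_rot: [3.139, 0.125, 0.004]
force: [0.5, 0.6, 0.1]
finger_gap: 0.0
finger_force: 0.0
```

Call:
drive_tool(
  rows=[
    {"tx": 0,"ty": 0,"tz": -0.35,"ax": 0,"ay": 0,"az": 0},
    {"tx": 0,"ty": 0,"tz": -0.7,"ax": 0,"ay": 0,"az": 0},
    {"tx": 0,"ty": 0,"tz": -1,"ax": 0,"ay": 0,"az": 0},
    {"tx": 0,"ty": 0,"tz": -1,"ax": 0,"ay": 0,"az": 0},
  ],
)

```text
time_s: 15.18
ee_pos: [0.5188, -0.0683, 0.3562]
ee_rot: [3.138, 0.125, 0.01]
force: [0.6, -0.1, -0.4]
finger_gap: 0.001
finger_force: 0.0
```

Call:
drive_tool(
  rows=[
    {"tx": 0.25,"ty": -0.29,"tz": 0,"ax": 0,"ay": 0,"az": 0},
    {"tx": 0.5,"ty": -0.58,"tz": 0,"ax": 0,"ay": 0,"az": 0},
    {"tx": 0.75,"ty": -0.87,"tz": 0,"ax": 0,"ay": 0,"az": 0},
  ],
)

```text
time_s: 15.55
ee_pos: [0.5863, 0.0255, 0.3518]
ee_rot: [-3.139, -0.124, 0.002]
force: [0.5, -0.0, 0.7]
finger_gap: 0.001
finger_force: 0.0
```

Call:
drive_tool(
  rows=[
    {"tx": 0.25,"ty": -0.29,"tz": 0,"ax": 0,"ay": 0,"az": 0},
    {"tx": 0.5,"ty": -0.58,"tz": 0,"ax": 0,"ay": 0,"az": 0},
    {"tx": 0.75,"ty": -0.88,"tz": 0,"ax": 0,"ay": 0,"az": 0},
    {"tx": 0.75,"ty": -0.88,"tz": 0,"ax": 0,"ay": 0,"az": 0},
    {"tx": 0.75,"ty": -0.88,"tz": 0,"ax": 0,"ay": 0,"az": 0},
  ],
)

```text
time_s: 16.18
ee_pos: [0.6532, 0.1178, 0.3523]
ee_rot: [3.139, 0.124, -0.002]
force: [-0.2, 0.1, 0.7]
finger_gap: 0.0
finger_force: 0.0
```

```bash
python3 - <<'E'
from h import *
s=sense();c=read_camera("side");print(box(s["ee_pos"]),s["ee_rot"],s["force"],front(c),front(read_camera("top")))
im=c["pixels"];cv2.imwrite("pics/side4.png",cv2.resize(im[80:340,250:480],None,fx=2.3,fy=2.3))
E
```

```text
[-0.01817901  0.15977403  0.35225919] [ 3.13876593e+00  1.24410176e-01 -1.71573391e-03] [-0.22070544  0.12015905  0.65824798] (81, array([-0.0965, -0.0909, -0.0863])) (114, array([-0.0984, -0.0929, -0.087 ]))
```

View pics/side4.png

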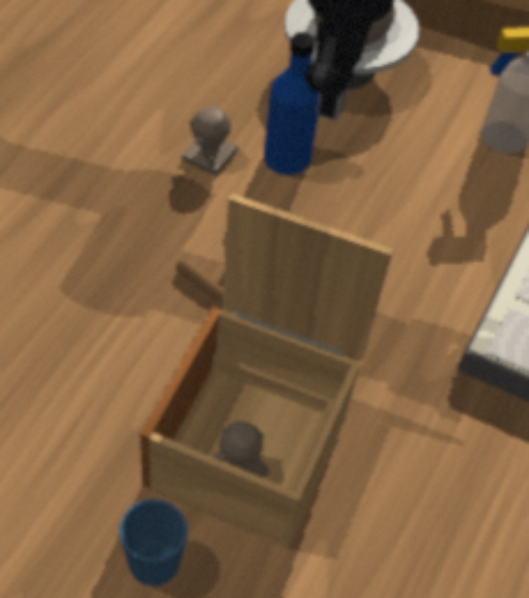

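The side crop shows the drawer shut, the head upright inside at (240,440), the lid upright at (305,275) and the gripper above and behind it at (340,80). I'll descend on the lid's outer side and move up to it.

Call:
drive_tool(
  rows=[
    {"tx": 0,"ty": 0,"tz": 0.3,"ax": 0,"ay": 0,"az": 0},
    {"tx": 0,"ty": 0,"tz": 0.65,"ax": 0,"ay": 0,"az": 0},
    {"tx": 0,"ty": 0,"tz": 1,"ax": 0,"ay": 0,"az": 0},
    {"tx": 0,"ty": 0.1,"tz": 1,"ax": 0,"ay": 0,"az": 0},
    {"tx": 0,"ty": 0.2,"tz": 1,"ax": 0,"ay": 0,"az": 0},
    {"tx": 0,"ty": 0.27,"tz": 1,"ax": 0,"ay": 0,"az": 0},
    {"tx": 0,"ty": 0.31,"tz": 1,"ax": 0,"ay": 0,"az": 0},
    {"tx": 0,"ty": 0.35,"tz": 1,"ax": 0,"ay": 0,"az": 0},
    {"tx": 0,"ty": 0.38,"tz": 1,"ax": 0,"ay": 0,"az": 0},
    {"tx": 0,"ty": 0.41,"tz": 1,"ax": 0,"ay": 0,"az": 0},
    {"tx": 0,"ty": 0.44,"tz": 1,"ax": 0,"ay": 0,"az": 0},
    {"tx": 0,"ty": 0.47,"tz": 1,"ax": 0,"ay": 0,"az": 0},
    {"tx": 0,"ty": 0.5,"tz": 1,"ax": 0,"ay": 0,"az": 0},
  ],
)

```text
time_s: 17.9
ee_pos: [0.657, 0.0681, 0.2533]
ee_rot: [3.139, 0.125, 0.0]
force: [0.3, 0.4, 0.3]
finger_gap: -0.002
finger_force: 0.0
```

```bash
python3 - <<'E'
from h import *
s=sense();print(box(s["ee_pos"]),s["force"],lidang(dict(np.load("side0.npz"))),lidang(read_camera("side")))
E
```

```text
[-0.01829843  0.10986497  0.2532905 ] [0.32287407 0.38379959 0.29124388] (3069, array([-0.001, -0.999, -0.037]), array([0.0013, 0.088 , 0.2339])) (3099, array([-0.003, -1.   , -0.03 ]), array([0.001 , 0.0882, 0.2352]))
```

Call:
drive_tool(
  rows=[
    {"tx": 0,"ty": 0.03,"tz": 0,"ax": 0,"ay": 0,"az": 0},
    {"tx": 0,"ty": 0.06,"tz": 0,"ax": 0,"ay": 0,"az": 0},
    {"tx": 0,"ty": 0.09,"tz": 0,"ax": 0,"ay": 0,"az": 0},
    {"tx": 0,"ty": 0.12,"tz": 0,"ax": 0,"ay": 0,"az": 0},
    {"tx": 0,"ty": 0.15,"tz": 0,"ax": 0,"ay": 0,"az": 0},
  ],
)

```text
time_s: 18.58
ee_pos: [0.6582, 0.0531, 0.2531]
ee_rot: [3.139, 0.125, -0.0]
force: [0.6, 1.7, -0.2]
finger_gap: -0.0
finger_force: 0.7
```

```bash
python3 - <<'E'
from h import *
s=sense();print(box(s["ee_pos"]),s["force"],lidang(read_camera("side")))
E
```

```text
[-0.01830473  0.09488793  0.25311365] [ 0.60762746  1.69330692 -0.24975165] (2843, array([-0.002, -0.995, -0.097]), array([0.0012, 0.0805, 0.2353]))
```

The lid is following (angle 1.474), and the finger's half-width comes out at 7.5 mm. I'll follow the arc.

Call:
drive_tool(
  rows=[
    {"tx": 0,"ty": 0.05,"tz": 0.01,"ax": 0,"ay": 0,"az": 0},
    {"tx": 0,"ty": 0.12,"tz": 0.03,"ax": 0,"ay": 0,"az": 0},
    {"tx": 0,"ty": 0.2,"tz": 0.04,"ax": 0,"ay": 0,"az": 0},
    {"tx": 0,"ty": 0.285,"tz": 0.06,"ax": 0,"ay": 0,"az": 0},
    {"tx": 0,"ty": 0.37,"tz": 0.08,"ax": 0,"ay": 0,"az": 0},
    {"tx": 0,"ty": 0.45,"tz": 0.1,"ax": 0,"ay": 0,"az": 0},
    {"tx": 0,"ty": 0.53,"tz": 0.13,"ax": 0,"ay": 0,"az": 0},
    {"tx": 0,"ty": 0.605,"tz": 0.16,"ax": 0,"ay": 0,"az": 0},
    {"tx": 0,"ty": 0.68,"tz": 0.2,"ax": 0,"ay": 0,"az": 0},
    {"tx": 0,"ty": 0.73,"tz": 0.22,"ax": 0,"ay": 0,"az": 0},
    {"tx": 0,"ty": 0.755,"tz": 0.24,"ax": 0,"ay": 0,"az": 0},
  ],
)

```text
time_s: 20.0
ee_pos: [0.6642, -0.0224, 0.2292]
ee_rot: [3.139, 0.124, -0.0]
force: [-0.9, 1.1, 1.5]
finger_gap: -0.0
finger_force: 0.6
```

```bash
python3 - <<'E'
from h import *
s=sense();c=read_camera("side");print(box(s["ee_pos"]),s["force"],lidang(c))
cv2.imwrite("pics/side5.png",cv2.resize(c["pixels"][80:340,250:480],None,fx=2.3,fy=2.3))
E
```

```text
[-0.01837107  0.01911919  0.22915537] [-0.87097514  1.0790994   1.51443891] (686, array([-0.012, -0.887, -0.462]), array([-0.0005,  0.014 ,  0.2553]))
```

View pics/side5.png

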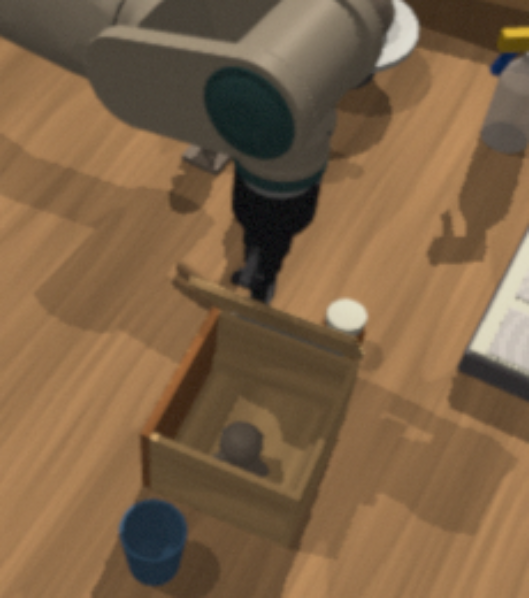

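The crop shows the lid tilted to about 60°, edge at (270,315), with the fingertip on its outer face at (262,290) and the head untouched at (240,440). Continuing.

Call:
drive_tool(
  rows=[
    {"tx": 0,"ty": 0.035,"tz": 0.02,"ax": 0,"ay": 0,"az": 0},
    {"tx": 0,"ty": 0.09,"tz": 0.06,"ax": 0,"ay": 0,"az": 0},
    {"tx": 0,"ty": 0.145,"tz": 0.095,"ax": 0,"ay": 0,"az": 0},
    {"tx": 0,"ty": 0.21,"tz": 0.14,"ax": 0,"ay": 0,"az": 0},
    {"tx": 0,"ty": 0.275,"tz": 0.195,"ax": 0,"ay": 0,"az": 0},
    {"tx": 0,"ty": 0.335,"tz": 0.25,"ax": 0,"ay": 0,"az": 0},
    {"tx": 0,"ty": 0.395,"tz": 0.31,"ax": 0,"ay": 0,"az": 0},
    {"tx": 0,"ty": 0.45,"tz": 0.375,"ax": 0,"ay": 0,"az": 0},
    {"tx": 0,"ty": 0.505,"tz": 0.44,"ax": 0,"ay": 0,"az": 0},
    {"tx": 0,"ty": 0.555,"tz": 0.51,"ax": 0,"ay": 0,"az": 0},
    {"tx": 0,"ty": 0.6,"tz": 0.58,"ax": 0,"ay": 0,"az": 0},
    {"tx": 0,"ty": 0.64,"tz": 0.65,"ax": 0,"ay": 0,"az": 0},
    {"tx": 0,"ty": 0.665,"tz": 0.7,"ax": 0,"ay": 0,"az": 0},
    {"tx": 0,"ty": 0.68,"tz": 0.725,"ax": 0,"ay": 0,"az": 0},
  ],
)

```text
time_s: 21.8
ee_pos: [0.6694, -0.0899, 0.1563]
ee_rot: [-3.139, -0.125, 0.001]
force: [-0.3, 0.8, 0.4]
finger_gap: -0.001
finger_force: 0.4
```

```bash
python3 - <<'E'
from h import *
s=sense();c=read_camera("side");print(box(s["ee_pos"]),s["force"],lidang(c),lidang(read_camera("top")))
E
```

```text
[-0.01848336 -0.04857435  0.15633528] [-0.3214713   0.80452867  0.40873548] (2637, array([ 0.02 , -0.677, -0.736]), array([ 0.0106, -0.0267,  0.1922])) (1858, array([-0.352,  0.704,  0.617]), array([-0.0088,  0.0101,  0.178 ]))
```

Call:
drive_tool(
  rows=[
    {"tx": 0,"ty": 0.02,"tz": 0.04,"ax": 0,"ay": 0,"az": 0},
    {"tx": 0,"ty": 0.04,"tz": 0.09,"ax": 0,"ay": 0,"az": 0},
    {"tx": 0,"ty": 0.065,"tz": 0.15,"ax": 0,"ay": 0,"az": 0},
    {"tx": 0,"ty": 0.085,"tz": 0.21,"ax": 0,"ay": 0,"az": 0},
    {"tx": 0,"ty": 0.105,"tz": 0.27,"ax": 0,"ay": 0,"az": 0},
    {"tx": 0,"ty": 0.12,"tz": 0.32,"ax": 0,"ay": 0,"az": 0},
    {"tx": 0,"ty": 0.13,"tz": 0.36,"ax": 0,"ay": 0,"az": 0},
    {"tx": 0,"ty": 0.14,"tz": 0.4,"ax": 0,"ay": 0,"az": 0},
    {"tx": 0,"ty": 0.145,"tz": 0.43,"ax": 0,"ay": 0,"az": 0},
    {"tx": 0,"ty": 0.15,"tz": 0.45,"ax": 0,"ay": 0,"az": 0},
  ],
)

```text
time_s: 23.15
ee_pos: [0.6708, -0.1048, 0.1117]
ee_rot: [3.139, 0.125, 0.0]
force: [0.1, -0.1, 0.6]
finger_gap: 0.001
finger_force: 0.3
```

```bash
cat >> h.py <<'E'
def lidtop(c):
    B=box(cloud(c)); m=(abs(B[...,0]-.05)<.03)&(B[...,1]>-.092)&(B[...,1]<.08)&(B[...,2]>.1)&(B[...,2]<.2)
    b=B[m]; 
    if len(b)<10:return len(b)
    y,z=b[:,1],b[:,2];k=np.polyfit(y,z,1);r=z-np.polyval(k,y);g=abs(r)<.008;k=np.polyfit(y[g],z[g],1)
    return len(b),g.sum(),"angle",-np.arctan(k[0]),"z edge",np.polyval(k,-.095)
E
python3 - <<'E'
from h import *
s=sense();print(box(s["ee_pos"]),s["force"])
for n in("side","top"):print(lidtop(read_camera(n)))
E
```

```text
[-0.01833453 -0.06350306  0.11165105] [ 0.05950942 -0.0593182   0.57838718]
(1410, np.int64(1393), 'angle', np.float64(0.09525591420237964), 'z edge', np.float64(0.14779256120236708))
(682, np.int64(682), 'angle', np.float64(0.09376674906956886), 'z edge', np.float64(0.1465875813759289))
```

Call:
drive_tool(
  rows=[
    {"tx": 0,"ty": 0,"tz": 0.015,"ax": 0,"ay": 0,"az": 0},
    {"tx": 0,"ty": 0,"tz": 0.03,"ax": 0,"ay": 0,"az": 0},
    {"tx": 0,"ty": 0,"tz": 0.045,"ax": 0,"ay": 0,"az": 0},
    {"tx": 0,"ty": 0,"tz": 0.06,"ax": 0,"ay": 0,"az": 0},
    {"tx": 0,"ty": 0,"tz": 0.075,"ax": 0,"ay": 0,"az": 0},
    {"tx": 0,"ty": 0,"tz": 0.09,"ax": 0,"ay": 0,"az": 0},
    {"tx": 0,"ty": 0,"tz": 0.1,"ax": 0,"ay": 0,"az": 0},
    {"tx": 0,"ty": 0,"tz": 0.11,"ax": 0,"ay": 0,"az": 0},
    {"tx": 0,"ty": 0,"tz": 0.12,"ax": 0,"ay": 0,"az": 0},
  ],
)

```text
time_s: 24.38
ee_pos: [0.6708, -0.1048, 0.0998]
ee_rot: [3.139, 0.124, 0.0]
force: [0.7, -0.3, 0.6]
finger_gap: -0.002
finger_force: 0.4
```

Call:
drive_tool(
  rows=[
    {"tx": 0,"ty": 0,"tz": 0.005,"ax": 0,"ay": 0,"az": 0},
    {"tx": 0,"ty": 0,"tz": 0.01,"ax": 0,"ay": 0,"az": 0},
  ],
)

```text
time_s: 24.62
ee_pos: [0.6708, -0.1048, 0.0988]
ee_rot: [3.139, 0.125, 0.0]
force: [-0.6, -0.6, 0.3]
finger_gap: -0.002
finger_force: 0.4
```

```bash
python3 - <<'E'
from h import *
s=sense();print(box(s["ee_pos"]),s["force"])
for n in("side","top"):print(lidtop(read_camera(n)))
E
```

```text
[-0.01833375 -0.0635057   0.09881371] [-0.63853912 -0.57659676  0.32515866]
(1446, np.int64(1446), 'angle', np.float64(0.01650773802734268), 'z edge', np.float64(0.1328499293842888))
(672, np.int64(671), 'angle', np.float64(0.02066156194712207), 'z edge', np.float64(0.13238978477706487))
```

About 3 mm is left.

Call:
drive_tool(
  rows=[
    {"tx": 0,"ty": 0,"tz": 0.005,"ax": 0,"ay": 0,"az": 0},
    {"tx": 0,"ty": 0,"tz": 0.01,"ax": 0,"ay": 0,"az": 0},
    {"tx": 0,"ty": 0,"tz": 0.015,"ax": 0,"ay": 0,"az": 0},
  ],
)

```text
time_s: 25.1
ee_pos: [0.6708, -0.1047, 0.0973]
ee_rot: [3.139, 0.125, 0.0]
force: [-0.6, -0.3, 0.8]
finger_gap: 0.0
finger_force: 0.4
```

Call:
drive_tool(
  rows=[
    {"tx": 0,"ty": 0,"tz": 0.005,"ax": 0,"ay": 0,"az": 0},
    {"tx": 0,"ty": 0,"tz": 0.005,"ax": 0,"ay": 0,"az": 0},
  ],
)

```text
time_s: 25.35
ee_pos: [0.6708, -0.1047, 0.0967]
ee_rot: [-3.139, -0.125, 0.0]
force: [-0.6, -0.5, 0.8]
finger_gap: 0.002
finger_force: 0.2
```

Call:
drive_tool(
  rows=[
    {"tx": 0,"ty": 0,"tz": 0.005,"ax": 0,"ay": 0,"az": 0},
    {"tx": 0,"ty": 0,"tz": 0.005,"ax": 0,"ay": 0,"az": 0},
  ],
)

```text
time_s: 25.6
ee_pos: [0.6708, -0.1047, 0.0962]
ee_rot: [3.139, 0.125, -0.0]
force: [-0.0, 0.6, 1.2]
finger_gap: -0.001
finger_force: 0.2
```

Call:
drive_tool(
  rows=[
    {"tx": 0,"ty": 0,"tz": 0.005,"ax": 0,"ay": 0,"az": 0},
    {"tx": 0,"ty": 0,"tz": 0.005,"ax": 0,"ay": 0,"az": 0},
  ],
)

```text
time_s: 25.85
ee_pos: [0.6708, -0.1047, 0.0961]
ee_rot: [3.139, 0.125, 0.0]
force: [-1.2, -0.2, 2.5]
finger_gap: 0.003
finger_force: 1.2
```

Call:
drive_tool(
  rows=[
    {"tx": 0,"ty": 0,"tz": 0.005,"ax": 0,"ay": 0,"az": 0},
    {"tx": 0,"ty": 0,"tz": 0.005,"ax": 0,"ay": 0,"az": 0},
  ],
)

```text
time_s: 26.1
ee_pos: [0.6708, -0.1047, 0.096]
ee_rot: [3.139, 0.125, 0.001]
force: [-1.4, 1.4, 5.1]
finger_gap: -0.003
finger_force: 2.6
```

```bash
python3 - <<'E'
from h import *
s=sense();print(box(s["ee_pos"]),s["force"])
for n in("side","top"):print(lidtop(read_camera(n)))
E
```

```text
[-0.01830493 -0.06346795  0.09599537] [-1.38684997  1.39875537  5.14554404]
(1462, np.int64(1462), 'angle', np.float64(-5.121322558887277e-05), 'z edge', np.float64(0.12978082479199465))
(669, np.int64(668), 'angle', np.float64(-0.0033824431829195733), 'z edge', np.float64(0.12850369621240124))
```

The lid is flat and shut, with the stop met at 5 N. I'll lift off and check.

Call:
drive_tool(
  rows=[
    {"tx": 0,"ty": 0,"tz": -0.03,"ax": 0,"ay": 0,"az": 0},
    {"tx": 0,"ty": 0,"tz": -0.2,"ax": 0,"ay": 0,"az": 0},
    {"tx": 0,"ty": 0,"tz": -0.6,"ax": 0,"ay": 0,"az": 0},
    {"tx": 0,"ty": 0,"tz": -1,"ax": 0,"ay": 0,"az": 0},
    {"tx": 0,"ty": 0,"tz": -1,"ax": 0,"ay": 0,"az": 0},
  ],
)

```text
time_s: 26.82
ee_pos: [0.6725, -0.1051, 0.2015]
ee_rot: [3.137, 0.125, 0.014]
force: [0.8, -0.3, 0.6]
finger_gap: -0.004
finger_force: 0.0
```

Call:
drive_tool(
  rows=[
    {"tx": -0.3,"ty": 0,"tz": -0.2,"ax": 0,"ay": 0,"az": 0},
    {"tx": -0.7,"ty": 0,"tz": -0.5,"ax": 0,"ay": 0,"az": 0},
    {"tx": -1,"ty": 0,"tz": -0.7,"ax": 0,"ay": 0,"az": 0},
    {"tx": -1,"ty": 0,"tz": -0.7,"ax": 0,"ay": 0,"az": 0},
    {"tx": -1,"ty": 0,"tz": -0.7,"ax": 0,"ay": 0,"az": 0},
  ],
)

```text
time_s: 27.45
ee_pos: [0.5712, -0.1125, 0.2641]
ee_rot: [-3.139, -0.125, 0.002]
force: [1.0, -0.0, -0.0]
finger_gap: -0.006
finger_force: 0.0
```

```bash
python3 - <<'E'
from h import *
s=sense();print(s["ee_pos"],s["force"],s["time_s"])
for n in("side","top"):
    c=read_camera(n);print(lidtop(c),front(c))
    if n=="side":cv2.imwrite("pics/side6.png",c["pixels"])
E
```

```text
[ 0.57120803 -0.11251502  0.26411221] [ 1.00076036 -0.01865781 -0.02792266] 27.45
(1462, np.int64(1462), 'angle', np.float64(0.000634714474298496), 'z edge', np.float64(0.12977018997722584)) (68, array([-0.0969, -0.0923, -0.0875]))
(785, np.int64(784), 'angle', np.float64(-0.0015861750861947983), 'z edge', np.float64(0.12856416469509285)) (90, array([-0.0986, -0.0948, -0.0876]))
```

View pics/side6.png

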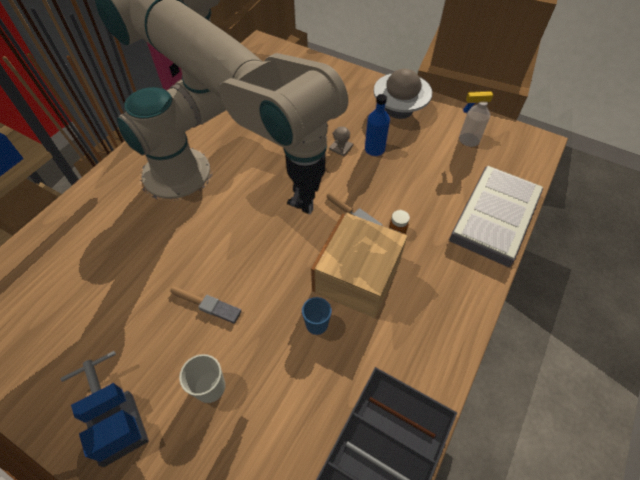

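The side view shows the box shut at (360,260), with the mug (317,315), jar (400,220) and the other things where they were. The gripper is clear at (302,200).

```bash
python3 -c "
from rig import finish_job
print(finish_job())"
```

```text
the job is handed in; nothing more can be done
None
```

The job is handed in: the drawer is fully home (stop met at about 8 N), then the lid was pushed shut and lies flat (about 5 N), and the head and everything else on the bench were left untouched.

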